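# Turn a grooved beech blank over in a clamshell flip jig

## Task

Take the block with the groove out of the sloped rack and lay it, groove up, in the pocket of the jig's open leaf. Swing the leaf by its bar fully over onto the fixed pocket so that the block is turned over, then swing the leaf fully open again and let go, leaving the block lying flat in the fixed pocket, groove down, and everything else where it was.

Things in the scene. Friction and masses are not known exactly. Their poses are not given: they have to be found in the camera images.
- grooved_block: The block to turn over: beech, 60 (its x) x 40 (y) x 24 mm (z), 35-60 g; groove 14 mm wide, 10 deep along all of x, midway across the top. Origin: centre of the ungrooved underside; z out of the grooved face. Starts groove up in any one of the rack's compartments. Grip it over the 40 mm width, tool along its -z: leaning 30 degrees, fingers pointing down and into the rack.
- grooved_block_middle (a point): Centre of the grooved block, 12 mm above its origin along its z; axes as the block's.
- plain_block: Bystander in another compartment: beech, 60 x 40 x 24 mm, no groove. Origin: centre of its underside.
- notched_block: Bystander in another compartment: beech, 60 x 40 x 24 mm, a notch 18 mm wide and 24 mm long cut right through its upper end. Origin: centre of its underside.
- rack: Fixed grey rack, 124 mm high, 314 mm wide (y), open front to -x. Origin on the bench, 58 mm behind its front edge, 104 before its back. Lower tier: 3 compartments, centres 94 mm apart along y, floor rising 30 degrees to the back; front lip 10 mm and dividers 8 mm high, square to the floor. Upper tier: tray, front at x = -8, z = 100 to 124 mm, in the way of a gripper coming straight down.
- jig: Fixed base of the flip jig, a board 130 (x) x 176 (y) x 12 mm; origin: centre of its underside; x is the direction of the hinge axis. The swinging leaf starts open on the +y side; the fixed pocket is on the -y side.
- jig_hinge (a point): Middle of the hinge axis, 46 mm above the bench; the axis runs along this point's x (the jig's x). Hinge posts, 52 mm high, stand 51 to 61 mm either side of it along x; between them it is free.
- leaf (a joint): Angle of the swinging leaf, rad. 0 = fully open, flat, pocket up, on the jig's +y side; 3.14 = fully closed, upside down over the fixed pocket. It turns up and over (positive about the jig's x). The hinge is stiff (0.25 N m friction; leaf 0.25 kg), so the leaf stays where it is left; 3 to 6 N at the bar moves it.
- leaf_nest (a point): Centre of the leaf's pocket floor, 46 mm from the hinge, 24 mm above the bench when open; axes turn with the leaf (at the start as the jig's, z up). Pocket for a block with its length along x: 65 x 45 mm at the floor, 22 deep, walls at the corners only, leaning out 7 to 11 degrees; gaps 37 mm wide in the middle of the two y sides, down to the floor, for fingers closing along y; 40 mm free beyond.
- leaf_bar (a point): Middle of the leaf's handle: round steel bar, 10 mm thick, 70 mm long, parallel to the hinge, 122 mm from it; 46 mm above the bench with the leaf open or closed. Two 6 mm rods at x = +-32 mm carry it; 32 mm of clear space between bar and leaf. A gripper closed across it (along the jig's y) can keep pointing straight down through the whole swing, the bar turning in its grip.
- fixed_nest (a point): Centre of the fixed pocket's floor, 46 mm from the hinge on the jig's -y side, 41 mm above the bench; axes as the jig's. 65 mm (x) at the floor, 5 deep, corner walls leaning out 20 degrees, an outer wall 22.5 mm from the centre, none towards the hinge. With the leaf fully closed the two floors are 27 mm apart: past upright the 24 mm block tips out of the leaf, and closing it steadily guides the block home.
- hammer: Bystander: hammer with a blue handle, 260 mm long, lying on the bench beyond the jig.
- nail_tin: Bystander: steel tin, 72 mm across and 70 mm high, standing on the bench beyond the jig.
There are look-alikes about, which are no part of the job. What is shaped like the grooved_block but black or red is not meant.

How it is judged (in metres and radians):
On the way, in this order (a step that is already met when the one before it is completed fails the run):
1. the grooved block lies let go in the pocket of the open leaf, groove up (x of grooved_block_middle in the frame of leaf_nest between -0.006 and 0.006 m and y of grooved_block_middle in the frame of leaf_nest between -0.006 and 0.006 m and z of grooved_block_middle in the frame of leaf_nest between 0.007 and 0.017 m and angle between grooved_block's own z axis and vertical below 0.12 rad and contact force between the fingers and grooved_block below 0.1 N and value of joint leaf below 0.1 rad), for 0.2 s.
2. the leaf is closed on the fixed pocket with the block turned over inside (x of grooved_block_middle in the frame of fixed_nest between -0.009 and 0.009 m and y of grooved_block_middle in the frame of fixed_nest between -0.009 and 0.009 m and z of grooved_block_middle in the frame of fixed_nest between 0.006 and 0.018 m and value of joint leaf above 3 rad and angle between grooved_block's own z axis and vertical above 2.94 rad), for 0.2 s.
At the end, for the whole second after the job is handed in: The grooved block lies in the fixed pocket, groove down, flat within 0.12 rad, its centre within 8 mm of the pocket's centre along each side and within 4 mm of its seated height, at rest; the leaf is open again (joint below 0.12 rad) and at rest (x of grooved_block_middle in the frame of fixed_nest between -0.008 and 0.008 m and y of grooved_block_middle in the frame of fixed_nest between -0.008 and 0.008 m and z of grooved_block_middle in the frame of fixed_nest between 0.008 and 0.016 m and angle between grooved_block's own z axis and vertical above 3.02 rad and value of joint leaf below 0.12 rad and angle between the x axis of grooved_block and the x axis of jig, either way round below 0.2 rad and linear speed of grooved_block below 0.02 m/s and velocity of joint leaf between -0.1 and 0.1 rad/s); the robot touches nothing.
It fails at once if another block, the hammer or the tin is moved more than 30 mm (distance of any of plain_block, notched_block, hammer, nail_tin from where it was at the start of the episode above 0.03 m).
It also fails if it takes over 72 s, if anything falls off the work surface, if the arm or the gripper's body presses on something with over 40 N, if the wrist force passes 120 N, or if a joint passes its speed limit or range.

## Robot

A 6-joint arm with a two-finger parallel gripper is mounted at the origin on the work surface. World frame = base frame: x ahead of the robot, y to its left, z up, the work surface at z = 0. Lengths are in mm, angles in rad, forces in N, time in s.
With the tool pointing down it reaches from about 275 to 1000 mm from the base axis. Payload 8.4 kg.
Tool frame: the origin (TCP) lies at the very end of the fingers, on their centre line; the grasp point (between the pads) lies 19 mm behind it; z points along the fingers, y is the direction in which the jaws open and shut (so a half turn about z gives the same grasp; the last joint's range is limited). The gripper opens to 85 mm and grips with 20 to 120 N. Pads are 22 mm wide; open, the fingers measure 114 mm over their backs; the gripper's body (76 mm by 85 mm) begins 54 mm behind the grasp point. The pads swing forward as they close: fully open they stand 13 mm farther back than shut.
Start: joints at [1.31, 0.353, 1.633, -0, 1.155, -0.002], TCP at [159.949, 604.189, 231.281] pointing down, gripper open.
Joint ranges: [-2.63, 2.63], [-0.92, 2.1], [0.06, 2.66], [-1.3, 4.44], [0, 2.69], [-3.02, 3.02]. Speed limits (rad/s): [2.22, 2.22, 2.79, 3.14, 3.14, 3.14].

## Interface

Orientations are given as [roll, pitch, yaw] about the fixed x, y, z axes, in that order (R = Rz(yaw) Ry(pitch) Rx(roll)).
In Python, from rig import r gives the robot as it stands.
- The arm moves only by the tool move_arm, never from a script. Its argument "increments" is a list of rows, each an object of numbers: "tx", "ty", "tz": the shift along the tool's x, y, z in cm; "rx", "ry", "rz": the turn, a rotation vector about the tool's x, y, z in degrees; "gripper": the gripper's target within -1 to 1 (fully open at 1, half-way at 0, shut at -1). A call has 1 to 12 rows; each row shifts and turns the commanded pose from where the row before left it, along the tool's axes as they then stand; what a row does not reach is not made up. A row lasts 1/10 s, in which the tool goes at most 50 mm and 8.59 degrees, less where a joint would pass 70% of its speed; a pose out of reach is approached as far as the arm can. A call is refused whole if a number of a shift passes 5 or a number of a turn 8.59, either way. A call with a gripper value outside its range is refused whole. The fingers move at their own pace and stop on an object; "squeeze" is the grip in N (left out, the last holds). Time passes only in rows, so rows that do not move let the fingers close. It gives the time, the measured TCP pose, the force and the opening at its end, in the units of the state.
- r.sense(): the state, without advancing time (a new reading comes with each control period).
- r.grab_frame(name): name is "scene" or "side" or "wrist"; returns (picture, depth): 480x640x3 uint8, red, green, blue; 480x640 float32, mm along the optical axis (not along the pixel's ray), 0 where there is no reading.
- r.camera_model(name): a dict with "fx", "fy", "cx", "cy" (pixels), "k1" (the pictures are not rectified: a ray, as slopes to the right and down, at radius r is drawn at 1 + k1 r^2 times it, then the intrinsics apply), "R" (3x3) and "t" (3): a world point X has camera coordinates R X + t; the wrist camera has in their place "hand_eye" (4x4, takes a point from camera to tool coordinates, whose origin is the TCP and whose axes are the flange's). Camera axes: x right, y down, z forward; pixel columns grow to the right and rows downward; lengths in mm; the calibration is good to about 2 mm. A picture is of the moment at which its call begins: read the wrist's pose just before it. camera_model takes no time and is no camera call.
- r.sign_off(): hands the job in, once; it reports no verdict.
Trained networks look in the newest picture that a camera, given by its name, has taken for a name from the list of things; names that differ only in an ending like _2 or _b are one class to them, and where a whole thing is asked for, a point or a joint stands for the part that bears it (a point fixed in the world has none). Each returns a list of dicts, best first, with "confidence" (0 to 1); they miss things now and then, are a little off and sometimes report something else, mostly with a low value. They report only what shows in the picture. A call takes as long as a camera call. They do not tell look-alikes from the thing itself.
- r.cut_out(query, camera): "mask" (480x640 bool, what is visible of it) and "bbox" ([left, top, right, bottom] in pixels, round what is visible of it).
- r.place_of(query, camera): "location" ([row, column] in pixels: a listed point, or the origin of a listed thing).
The state is a dict: "clock": time; "qpos": joint angles; "qvel": joint speeds; "joint_efforts": joint torques, N m; "eef_pos": TCP position; "tcp_rot": TCP orientation; "contact_force": force on the tool from outside, world axes, zero at the start; "wrist_torque": the same for the moment, N m; "opening": opening from 0.0 (shut) to 1.0 (fully open).
Only numpy, scipy, OpenCV 4.12 (cv2) and the standard library are available. Lean on these libraries where they do the work, as an engineer would, in place of code of your own. Each camera call takes 0.05 s, during which the arm holds its last target. There are 200 camera calls.

## Working session

There is one attempt and no reset: what is moved stays moved. The work goes in short steps, Python scripts to look and compute and a tool call to move; the robot and the scene stay as the last step left them, time stands still between calls to the robot, and variables do not carry over. Pictures are saved under pics/ and viewed, about 8 in all and at most 12, crops included, and the job is handed in when it is done.

Besides the shell and the picture viewer there is one more tool, called after "Call:" by a JSON object that holds its "api" and its "payload". move_arm: Moves the arm, as the interface text tells. Its arguments: {"type":"object","properties":{"increments":{"type":"array","items":{"type":"object","properties":{"tx":{"type":"number"},"ty":{"type":"number"},"tz":{"type":"number"},"rx":{"type":"number"},"ry":{"type":"number"},"rz":{"type":"number"},"gripper":{"type":"number"}}}},"squeeze":{"type":"number"}},"required":["increments"]}

```bash
ls; mkdir -p pics; cat > h.py <<'E'
import numpy as np, cv2
from rig import r
from scipy.spatial.transform import Rotation as Ro
def cam(name):
    m=r.camera_model(name)
    K=np.array([[m['fx'],0,m['cx']],[0,m['fy'],m['cy']],[0,0,1.]])
    if 'hand_eye' in m:
        s=r.sense(); T=np.eye(4); T[:3,:3]=Ro.from_euler('xyz',s['tcp_rot']).as_matrix(); T[:3,3]=s['eef_pos']
        W=T@np.array(m['hand_eye'])
    else:
        E=np.eye(4); E[:3,:3]=m['R']; E[:3,3]=m['t']; W=np.linalg.inv(E)
    return K,np.array([m['k1'],0,0,0.]),W
def ray(c,uv):
    K,d,W=c; p=cv2.undistortPoints(np.float64(uv).reshape(-1,1,2),K,d).reshape(-1,2)
    return np.c_[p,np.ones(len(p))]
def pts(c,uv,z):  # pixel (col,row), depth -> world
    return (ray(c,uv)*np.reshape(z,(-1,1)))@c[2][:3,:3].T+c[2][:3,3]
def onz(c,uv,h):  # intersect with plane z=h
    d=ray(c,uv)@c[2][:3,:3].T; o=c[2][:3,3]
    return o+d*((h-o[2])/d[:,2])[:,None]
def proj(c,X):
    E=np.linalg.inv(c[2]); return cv2.projectPoints(np.float64(X).reshape(-1,1,3),cv2.Rodrigues(E[:3,:3])[0],E[:3,3],c[0],c[1])[0].reshape(-1,2)
def save(n,im): cv2.imwrite('pics/'+n,im[:,:,::-1])
E
python3 - <<'E'
from h import *
print(r.sense())
for n in ['scene','side','wrist']:
    c=cam(n); im,d=r.grab_frame(n); save(n+'0.png',im); np.savez('/tmp/'+n,im=im,d=d,)
    print(n,c[2].round(2).tolist(),c[0][0,0])
    if n=='wrist':continue
    for q in ['grooved_block','plain_block','notched_block','rack','jig','jig_hinge','leaf_nest','leaf_bar','fixed_nest','hammer','nail_tin']:
        for o in r.place_of(q,n)[:3]:
            u=o['location'][::-1]; z=d[int(u[1]),int(u[0])]
            print(q,round(o['confidence'],2),np.round(u),pts(c,[u],z).round()[0])
E
```

```text
pics
{'clock': 0.0, 'qpos': array([ 1.30959755e+00,  3.53632215e-01,  1.63415653e+00,  3.04240458e-06,
        1.15520880e+00, -2.41456102e-03]), 'qvel': array([-0.00043245,  0.00030064,  0.00088109, -0.00094596,  0.00041575,
        0.00033912]), 'joint_efforts': array([-2.64958098e-04, -6.05287957e+01, -3.42044699e+01, -8.42137752e-05,
        9.83874605e-03,  4.76036575e-06]), 'eef_pos': array([159.82183396, 603.71167415, 230.56205558]), 'tcp_rot': array([-3.14018777e+00, -6.17389977e-06,  2.88280721e+00]), 'contact_force': array([0.62221599, 0.96544976, 0.29781461]), 'wrist_torque': array([ 0.02632975, -0.04313652,  0.02020813]), 'opening': 0.9992054678232939}
scene [[0.1, 0.73, -0.67, 1492.71], [0.99, -0.06, 0.08, 42.12], [0.02, -0.68, -0.74, 1028.98], [0.0, 0.0, 0.0, 1.0]] 568.4705346131373
grooved_block 0.93 [463. 238.] [563. 519.  15.]
grooved_block 0.86 [393. 266.] [670. 317.  50.]
grooved_block 0.83 [391. 323.] [798. 292.  14.]
plain_block 0.87 [368. 243.] [595. 271.  51.]
notched_block 0.55 [340. 217.] [499. 218.  51.]
rack 0.7 [370. 248.] [599. 277.  39.]
jig 0.79 [176. 2
[... 497 characters left out ...]
5 [392. 233.] [773.  76.  69.]
grooved_block 0.68 [348. 211.] [787. 271.  14.]
plain_block 0.69 [271. 230.] [566. 254.  47.]
notched_block 0.61 [244. 252.] [479. 203.  53.]
rack 0.89 [263. 239.] [544. 253.  29.]
jig 0.8 [365. 390.] [ 505. -212.   38.]
jig_hinge 0.88 [366. 374.] [ 532. -176.   22.]
leaf_nest 0.66 [355. 358.] [ 537. -137.   22.]
leaf_nest 0.65 [384. 262.] [727.  39.  34.]
leaf_bar 0.93 [340. 323.] [569. -37.   1.]
fixed_nest 0.84 [374. 391.] [ 515. -222.   40.]
hammer 0.98 [448. 328.] [ 728. -163.   14.]
nail_tin 0.63 [385. 264.] [728.  37.  30.]
wrist [[0.26, 0.93, 0.25, 96.54], [0.97, -0.25, -0.07, 620.63], [-0.0, 0.26, -0.97, 374.2], [0.0, 0.0, 0.0, 1.0]] 376.97680431993206
```

View pics/scene0.png

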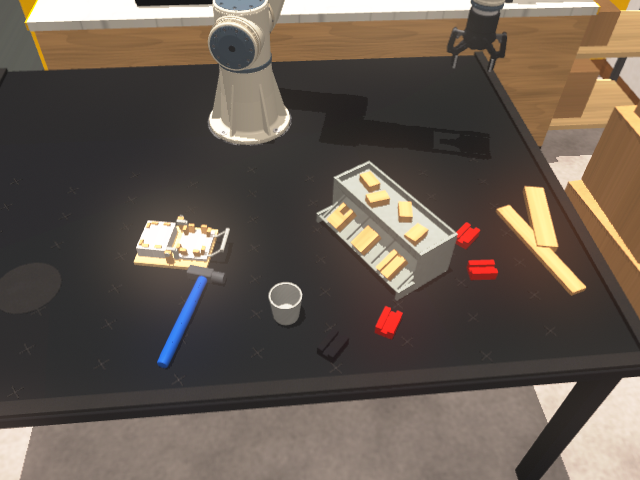

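View pics/side0.png

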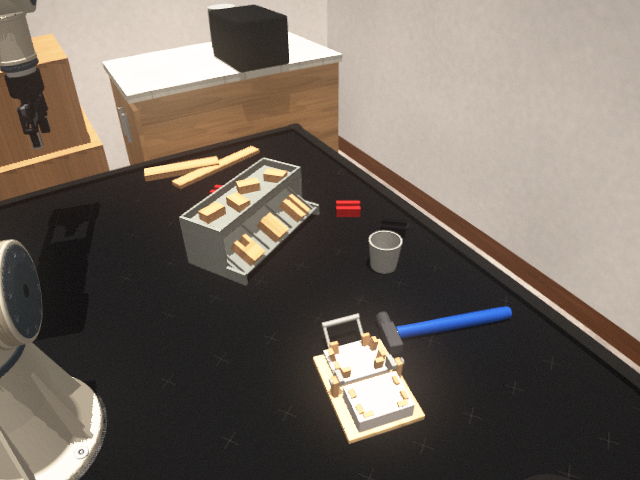

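Candidates for the grooved block (scene pixels):
- beech blocks in the rack: (393,266), (368,243) and (340,217)
- beech blocks on the upper tray: (370,181), (377,198), (405,211) and (416,234)
- red: (389,322), (468,234) and (483,269)
- black: (333,344)

In the lower tier, (393,266) looks grooved and (340,217) notched. I'll check this in a crop.

```bash
python3 - <<'E'
from h import *
S=np.load('/tmp/scene.npz')['im']; D=np.load('/tmp/side.npz')['im']
a=cv2.resize(S[155:300,310:460],(600,580),interpolation=cv2.INTER_CUBIC)[:, :]
b=cv2.resize(D[155:285,175:325],(600,520),interpolation=cv2.INTER_CUBIC)
save('crop.png',cv2.resize(np.vstack([np.hstack([a[:520],b])]),(800,346)))
res={}
for n,(u,v) in [('scene',(393,266)),('side',(293,211))]:
    c=cam(n); d=np.load('/tmp/%s.npz'%n)['d']; r.grab_frame(n)
    for q in ['grooved_block','plain_block','notched_block','leaf_nest','jig','rack']:
        for o in r.cut_out(q,n)[:4]:
            m=o['mask']; vv,uu=np.nonzero(m&(d>0)); P=pts(c,np.c_[uu,vv],d[vv,uu])
            res[(n,q,len([k for k in res if k[:2]==(n,q)]))]=P
            print(n,q,round(o['confidence'],2),np.round(o['bbox']),len(P),np.median(P,0).round(),P.min(0).round(),P.max(0).round())
import pickle; pickle.dump(res,open('/tmp/res.pkl','wb'))
E
```

```text
scene grooved_block 0.91 [455. 222. 478. 249.] 369 [561. 527.  19.] [509. 502.  -4.] [588. 563.  30.]
scene grooved_block 0.75 [379. 249. 404. 282.] 551 [665. 316.  49.] [618. 282.  16.] [692. 351.  72.]
scene grooved_block 0.67 [467. 261. 500. 282.] 492 [675. 532.  20.] [644. 505.  -1.] [690. 567.  29.]
scene grooved_block 0.59 [375. 305. 402. 340.] 588 [801. 286.  20.] [745. 256.  -5.] [834. 326.  30.]
scene plain_block 0.9 [354. 225. 382. 255.] 484 [584. 269.  51.] [530. 237.  25.] [611. 303.  74.]
scene notched_block 0.64 [327. 203. 359. 233.] 455 [503. 221.  49.] [470. 188.  20.] [528. 256.  71.]
scene notched_block 0.37 [134. 215. 229. 272.] 3573 [ 543. -180.   26.] [ 412. -287.   -7.] [619. -54.  54.]
scene leaf_nest 0.56 [164. 220. 231. 263.] 1406 [ 537. -136.   26.] [ 439. -200.   -4.] [592. -54.  54.]
scene leaf_nest 0.3 [134. 213. 233. 269.] 3397 [ 544. -181.   26.] [ 419. -279.   -5.] [604. -56.  54.]
scene rack 0.98 [314. 162. 458. 300.] 9001 [583. 330. 105.] [226. 165.  -5.] [732. 503. 132.]
side grooved_block 0.72 [335. 203. 360. 215.] 377 [790. 278.  20.] [759. 250.  
[... 430 characters left out ...]

side plain_block 0.74 [318. 318. 398. 385.] 2682 [ 538. -141.   25.] [ 472. -204.   -2.] [605. -19.  53.]
side plain_block 0.28 [181. 158. 318. 285.] 8438 [501. 285. 104.] [377. 158.  -3.] [731. 685. 129.]
side plain_block 0.21 [281. 195. 307. 220.] 455 [655. 309.  48.] [627. 278.  20.] [696. 363.  69.]
side notched_block 0.9 [229. 232. 263. 266.] 622 [490. 211.  48.] [461. 178.  21.] [526. 259.  70.]
side leaf_nest 0.93 [320. 317. 395. 386.] 2688 [ 537. -141.   25.] [ 472. -204.   -2.] [605. -28.  53.]
side jig 0.56 [315. 315. 424. 445.] 7798 [ 515. -204.   27.] [ 444. -286.   -3.] [616. -15.  53.]
side rack 0.77 [180. 157. 320. 286.] 8452 [502. 285. 104.] [377. 158.  -2.] [801. 643. 129.]
```

View pics/crop.png

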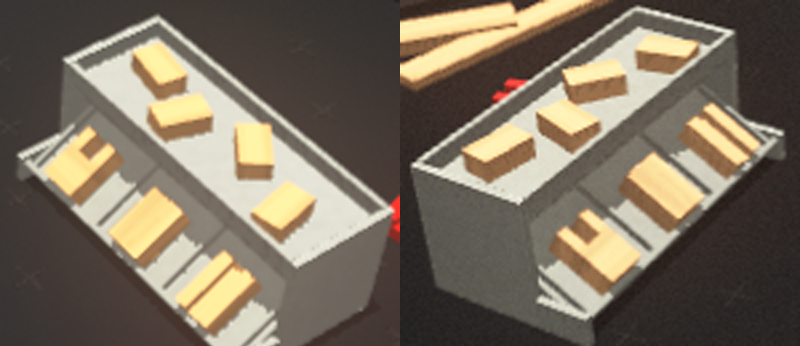

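The crop shows the rack's far compartment, scene (393,266) and side (293,211), holds the beech block with the full-length groove. The middle one is plain and the near one is notched, so the choice stands. I'll fly over the jig for a wrist view, then go to the rack.

Call:
{"api": "move_arm", "payload": {"increments": [{"tx": -3.04, "ty": -3.64}, {"tx": -3.04, "ty": -3.64}, {"tx": -3.04, "ty": -3.64}, {"tx": -3.04, "ty": -3.64}, {"tx": -3.04, "ty": -3.64}, {"tx": -3.04, "ty": -3.64}, {"tx": -3.04, "ty": -3.64}, {"tx": -3.04, "ty": -3.64}, {"tx": -3.04, "ty": -3.64}, {"tx": -3.04, "ty": -3.64}, {"tx": -3.04, "ty": -3.64}, {"tx": -3.04, "ty": -3.64}]}}

```text
invalid input
```

Call:
{"api": "move_arm", "payload": {"increments": [{"tx": -3.04, "ty": -3.64}, {"tx": -3.04, "ty": -3.64}, {"tx": -3.04, "ty": -3.64}, {"tx": -3.04, "ty": -3.64}, {"tx": -3.04, "ty": -3.64}, {"tx": -3.04, "ty": -3.64}, {}, {}, {}]}}

```text
invalid input
```

```bash
python3 - <<'E'
from h import *
s=r.sense(); print(s['clock'],s['eef_pos'],s['tcp_rot'],s['qpos'])
c=cam('wrist'); im,d=r.grab_frame('wrist'); save('wjig.png',im); np.savez('/tmp/wjig',im=im,d=d,K=c[0],dd=c[1],W=c[2])
for q in ['jig','jig_hinge','leaf_nest','leaf_bar','fixed_nest']:
    for o in r.place_of(q,'wrist')[:2]:
        u=o['location'][::-1]; z=d[int(u[1]),int(u[0])]; print(q,round(o['confidence'],2),np.round(u),pts(c,[u],z).round()[0])
E
```

```text
1.95 [159.95521218 604.18658763 231.27967679] [-3.14157428e+00 -2.72434954e-05  2.88272517e+00] [ 1.30957423e+00  3.53006043e-01  1.63339420e+00  2.97308390e-05
  1.15521085e+00 -2.36662279e-03]
```

View pics/wjig.png

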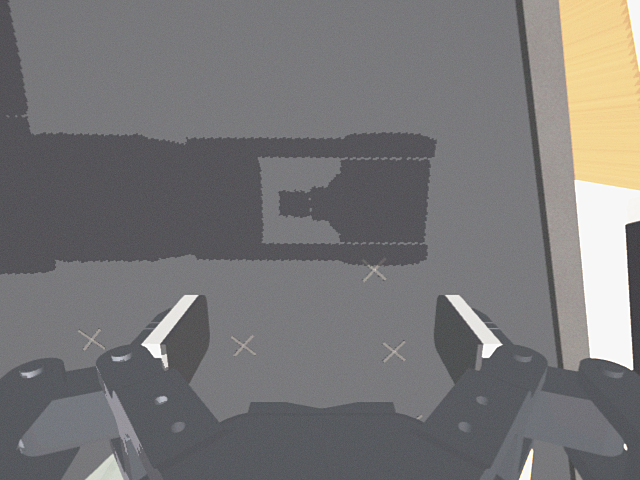

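The move was refused, so this picture shows only bare bench, with the fingers at rows 300-480. I'll try again with every field given.

Call:
{"api": "move_arm", "payload": {"increments": [{"tx": -3.04, "ty": -3.64, "tz": 0, "rx": 0, "ry": 0, "rz": 0, "gripper": 1}], "squeeze": 40}}

```text
clock: 2.35
eef_pos: [179.1, 564.5, 231.3]
tcp_rot: [3.139, -0.001, 2.885]
contact_force: [1.0, 0.1, -0.4]
opening: 1.002
```

Call:
{"api": "move_arm", "payload": {"increments": [{"tx": -3.04, "ty": -3.64, "gripper": 1}, {"tx": -3.04, "ty": -3.64, "gripper": 1}, {"tx": -3.04, "ty": -3.64, "gripper": 1}, {"tx": -3.04, "ty": -3.64, "gripper": 1}, {"tx": -3.04, "ty": -3.64, "gripper": 1}, {"tx": -3.04, "ty": -3.64, "gripper": 1}, {"tx": -3.04, "ty": -3.64, "gripper": 1}, {"tx": -3.04, "ty": -3.64, "gripper": 1}, {"tx": -3.04, "ty": -3.64, "gripper": 1}, {"tx": -3.04, "ty": -3.64, "gripper": 1}, {"tx": -3.04, "ty": -3.64, "gripper": 1}, {"tx": -3.04, "ty": -3.64, "gripper": 1}]}}

```text
invalid input
```

Call:
{"api": "move_arm", "payload": {"increments": [{"tx": -3.04, "ty": -3.64, "tz": 0, "rx": 0, "ry": 0, "rz": 0, "gripper": 1}, {"tx": -3.04, "ty": -3.64, "tz": 0, "rx": 0, "ry": 0, "rz": 0, "gripper": 1}, {"tx": -3.04, "ty": -3.64, "tz": 0, "rx": 0, "ry": 0, "rz": 0, "gripper": 1}, {"tx": -3.04, "ty": -3.64, "tz": 0, "rx": 0, "ry": 0, "rz": 0, "gripper": 1}, {"tx": -3.04, "ty": -3.64, "tz": 0, "rx": 0, "ry": 0, "rz": 0, "gripper": 1}, {"tx": -3.04, "ty": -3.64, "tz": 0, "rx": 0, "ry": 0, "rz": 0, "gripper": 1}, {"tx": -3.04, "ty": -3.64, "tz": 0, "rx": 0, "ry": 0, "rz": 0, "gripper": 1}, {"tx": -3.04, "ty": -3.64, "tz": 0, "rx": 0, "ry": 0, "rz": 0, "gripper": 1}, {"tx": -3.04, "ty": -3.64, "tz": 0, "rx": 0, "ry": 0, "rz": 0, "gripper": 1}, {"tx": -3.04, "ty": -3.64, "tz": 0, "rx": 0, "ry": 0, "rz": 0, "gripper": 1}, {"tx": -3.04, "ty": -3.64, "tz": 0, "rx": 0, "ry": 0, "rz": 0, "gripper": 1}, {"tx": -3.04, "ty": -3.64, "tz": 0, "rx": 0, "ry": 0, "rz": 0, "gripper": 1}]}}

```text
clock: 3.55
eef_pos: [421.5, 43.7, 231.7]
tcp_rot: [3.141, 0.001, 2.883]
contact_force: [1.2, 0.9, 0.3]
opening: 1.0
```

Call:
{"api": "move_arm", "payload": {"increments": [{"tx": -3.04, "ty": -3.64, "tz": 0, "rx": 0, "ry": 0, "rz": 0, "gripper": 1}, {"tx": -3.04, "ty": -3.64, "tz": 0, "rx": 0, "ry": 0, "rz": 0, "gripper": 1}, {"tx": -3.04, "ty": -3.64, "tz": 0, "rx": 0, "ry": 0, "rz": 0, "gripper": 1}, {"tx": -3.04, "ty": -3.64, "tz": 0, "rx": 0, "ry": 0, "rz": 0, "gripper": 1}, {"tx": -3.04, "ty": -3.64, "tz": 0, "rx": 0, "ry": 0, "rz": 0, "gripper": 1}, {"tx": 0, "ty": 0, "tz": 0, "rx": 0, "ry": 0, "rz": 0, "gripper": 1}, {"tx": 0, "ty": 0, "tz": 0, "rx": 0, "ry": 0, "rz": 0, "gripper": 1}, {"tx": 0, "ty": 0, "tz": 0, "rx": 0, "ry": 0, "rz": 0, "gripper": 1}]}}

```text
clock: 4.35
eef_pos: [520.7, -168.5, 231.1]
tcp_rot: [3.141, -0.001, 2.883]
contact_force: [0.0, 0.4, -0.3]
opening: 1.002
```

```bash
cat > look.py <<'E'
from h import *
s=r.sense(); print(s['clock'],s['eef_pos'],s['tcp_rot'],s['qpos'].round(2))
c=cam('wrist'); im,d=r.grab_frame('wrist'); save('wjig1.png',im); np.savez('/tmp/wjig',im=im,d=d,K=c[0],dd=c[1],W=c[2])
for q in ['jig','jig_hinge','leaf_nest','leaf_bar','fixed_nest']:
    for o in r.place_of(q,'wrist')[:2]:
        u=o['location'][::-1]; z=d[int(u[1]),int(u[0])]; print(q,round(o['confidence'],2),np.round(u),pts(c,[u],z).round()[0])
E
python3 look.py
```

```text
4.35 [ 520.66222751 -168.54695068  231.05996122] [ 3.14126018e+00 -8.96094911e-04  2.88288009e+00] [-0.32  0.23  1.8   0.    1.11 -1.63]
jig 0.83 [306. 212.] [ 521. -185.   13.]
jig_hinge 0.97 [302. 224.] [ 532. -192.   13.]
leaf_nest 0.7 [356. 218.] [ 537. -139.   23.]
leaf_bar 0.89 [441. 214.] [546. -68.  50.]
fixed_nest 0.95 [251. 226.] [ 516. -233.   40.]
```

View pics/wjig1.png

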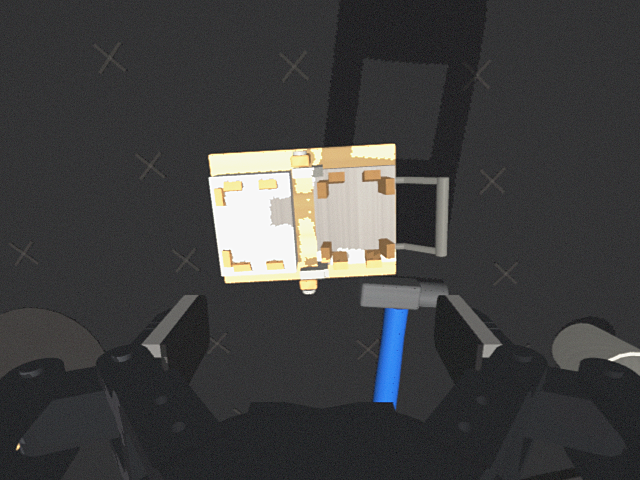

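The wrist picture shows:
- the bar at column ~443, rows 178-255
- the leaf floor at (356,218) and the fixed pocket at (252,226)
- hinge posts at (300,158) and (308,287)
- the hammer head at (395,295)

Next I'll measure the jig from depth.

```bash
python3 - <<'E'
from h import *
f=np.load('/tmp/wjig.npz'); d=f['d']; c=(f['K'],f['dd'],f['W'])
vv,uu=np.mgrid[130:300,200:470].reshape(2,-1); P=pts(c,np.c_[uu,vv],d[vv,uu])
def sel(b,z0,z1): return P[(uu>=b[0])&(uu<b[2])&(vv>=b[1])&(vv<b[3])&(P[:,2]>z0)&(P[:,2]<z1)]
B=sel((432,172,455,262),38,56)
rc=cv2.minAreaRect(B[:,:2].astype(np.float32)); print('bar',len(B),rc,np.percentile(B[:,2],95))
for n,b,z in [('postA',(285,140,320,172),(44,58)),('postB',(290,262,330,300),(44,58))]:
    q=sel(b,*z); print(n,len(q),q.mean(0),cv2.minAreaRect(q[:,:2].astype(np.float32)))
q=sel((205,165,302,285),36,44); print('fixed floor',cv2.minAreaRect(q[:,:2].astype(np.float32)),np.median(q[:,2]))
q=sel((315,160,400,280),20,27); print('leaf floor',cv2.minAreaRect(q[:,:2].astype(np.float32)),np.median(q[:,2]))
q=sel((315,160,400,280),33,60); 
m=np.zeros((480,640),np.uint8); k=(P[:,2]>33)&(P[:,2]<60)&(uu>312)&(uu<400)&(vv>160)&(vv<280); m[vv[k],uu[k]]=1
n,l,st,ce=cv2.connectedComponentsWithStats(m)
for i in range(1,n):
    if st[i,4]>15:
        kk=l[vv,uu]==i; print('wall',ce[i].round(),P[kk].mean(0).round(1),P[kk][:,2].max().round())
k=(P[:,2]>6); rc=cv2.minAreaRect(P[k&(uu<400)][:,:2].astype(np.float32)); print('board',rc)
E
```

```text
bar 986 ((549.89990234375, -67.62579345703125), (13.01385498046875, 70.3621826171875), 79.5313491821289) 51.98677122795654
postA 400 [ 472.46466782 -173.00863769   50.01737984] ((472.2672424316406, -170.36520385742188), (23.768024444580078, 16.766971588134766), 75.11202239990234)
postB 530 [ 575.5941786  -192.72183816   49.7013502 ] ((578.3707275390625, -191.095458984375), (26.146390914916992, 23.081592559814453), 76.10726165771484)
fixed floor ((515.5528564453125, -228.10716247558594), (80.57997131347656, 103.1057357788086), 74.4682846069336) 41.34131931619686
leaf floor ((533.7046508789062, -137.47772216796875), (80.00736999511719, 96.45803833007812), 78.41766357421875) 24.284505821954667
wall [317. 171.] [ 483.  -162.3   48.5] 52.0
wall [380. 181.] [ 505.8 -111.6   43.5] 48.0
wall [336. 177.] [ 492.5 -148.    44.4] 48.0
wall [322. 189.] [ 499.7 -162.6   44.3] 48.0
wall [388. 249.] [ 568.6 -118.2   42.8] 47.0
wall [326. 252.] [ 556.6 -174.2   43.8] 47.0
wall [373. 260.] [ 575.4 -133.6   42.4] 48.0
wall [340. 262.] [ 569.3 -163.7   42.7] 48.0
wall [320. 271.] [ 571.8 -183.2   47. ] 52.0
board ((533.5343627929688, -185.57168579101562), (178.92665100097656, 162.4680938720703), 78.66189575195312)
```

```bash
cat >> h.py <<'E'
def go(Rt,pt=None):  # print move in tool axes
    s=r.sense(); R0=Ro.from_euler('xyz',s['tcp_rot']); 
    if pt is not None: print('shift cm',(R0.inv().apply(np.array(pt)-s['eef_pos'])/10).round(2), 'after turn cm',(Rt.inv().apply(np.array(pt)-s['eef_pos'])/10).round(2))
    print('turn deg',np.degrees((R0.inv()*Rt).as_rotvec()).round(2))
def Rrack(a): # a: azimuth deg of tool y
    a=np.radians(a); y=np.array([np.cos(a),np.sin(a),0]); xr=np.array([-y[1],y[0],0]); z=.5*xr-np.array([0,0,np.sqrt(.75)])
    return Ro.from_matrix(np.c_[np.cross(y,z),y,z])
E
python3 - <<'E'
from h import *
go(Rrack(30.6),[680,274,231])
E
```

```text
shift cm [-4.08 46.84  0.05] after turn cm [25.96 36.2  15.05]
turn deg [-11.67  28.47  43.59]
```

Call:
{"api": "move_arm", "payload": {"increments": [{"tx": -0.42, "ty": 4.69, "tz": 0, "rx": 0, "ry": 0, "rz": 0, "gripper": 1}, {"tx": -0.42, "ty": 4.69, "tz": 0, "rx": 0, "ry": 0, "rz": 0, "gripper": 1}, {"tx": -0.42, "ty": 4.69, "tz": 0, "rx": 0, "ry": 0, "rz": 0, "gripper": 1}, {"tx": -0.42, "ty": 4.69, "tz": 0, "rx": 0, "ry": 0, "rz": 0, "gripper": 1}, {"tx": -0.42, "ty": 4.69, "tz": 0, "rx": 0, "ry": 0, "rz": 0, "gripper": 1}, {"tx": -0.42, "ty": 4.69, "tz": 0, "rx": 0, "ry": 0, "rz": 0, "gripper": 1}, {"tx": -0.42, "ty": 4.69, "tz": 0, "rx": 0, "ry": 0, "rz": 0, "gripper": 1}, {"tx": -0.42, "ty": 4.69, "tz": 0, "rx": 0, "ry": 0, "rz": 0, "gripper": 1}, {"tx": -0.42, "ty": 4.69, "tz": 0, "rx": 0, "ry": 0, "rz": 0, "gripper": 1}, {"tx": -0.42, "ty": 4.69, "tz": 0, "rx": 0, "ry": 0, "rz": 0, "gripper": 1}]}}

```text
clock: 5.65
eef_pos: [682.0, 275.8, 231.4]
tcp_rot: [3.142, 0.0, 2.884]
contact_force: [0.3, -0.7, 0.3]
opening: 0.999
```

Call:
{"api": "move_arm", "payload": {"increments": [{"tx": 0, "ty": 0, "tz": 0, "rx": -1.667, "ry": 4.067, "rz": 6.227, "gripper": 0.45}, {"tx": 0, "ty": 0, "tz": 0, "rx": -1.667, "ry": 4.067, "rz": 6.227, "gripper": 0.45}, {"tx": 0, "ty": 0, "tz": 0, "rx": -1.667, "ry": 4.067, "rz": 6.227, "gripper": 0.45}, {"tx": 0, "ty": 0, "tz": 0, "rx": -1.667, "ry": 4.067, "rz": 6.227, "gripper": 0.45}, {"tx": 0, "ty": 0, "tz": 0, "rx": -1.667, "ry": 4.067, "rz": 6.227, "gripper": 0.45}, {"tx": 0, "ty": 0, "tz": 0, "rx": -1.667, "ry": 4.067, "rz": 6.227, "gripper": 0.45}, {"tx": 0, "ty": 0, "tz": 0, "rx": -1.667, "ry": 4.067, "rz": 6.227, "gripper": 0.45}, {"tx": -1.8, "ty": 0, "tz": 3.1, "rx": 0, "ry": 0, "rz": 0, "gripper": 0.45}, {"tx": -1.8, "ty": 0, "tz": 3.1, "rx": 0, "ry": 0, "rz": 0, "gripper": 0.45}, {"tx": -1.8, "ty": 0, "tz": 3.1, "rx": 0, "ry": 0, "rz": 0, "gripper": 0.45}, {"tx": 0, "ty": 0, "tz": 0, "rx": 0, "ry": 0, "rz": 0, "gripper": 0.45}, {"tx": 0, "ty": 0, "tz": 0, "rx": 0, "ry": 0, "rz": 0, "gripper": 0.45}]}}

```text
clock: 6.85
eef_pos: [681.7, 273.6, 124.0]
tcp_rot: [-3.14, -0.524, 2.103]
contact_force: [0.1, -0.2, 1.1]
opening: 0.723
```

```bash
python3 - <<'E'
from h import *
s=r.sense(); print(s['clock'],s['eef_pos'],s['tcp_rot'],s['qpos'].round(2),s['opening'])
c=cam('wrist'); im,d=r.grab_frame('wrist'); save('wrack.png',im); np.savez('/tmp/wrack',im=im,d=d,K=c[0],dd=c[1],W=c[2])
for o in r.cut_out('grooved_block','wrist')[:2]:
    m=o['mask']; vv,uu=np.nonzero(m&(d>0)); P=pts(c,np.c_[uu,vv],d[vv,uu])
    # plane of top face: tool-frame; use coords in rack frame at nominal tilt
    R=Ro.from_euler('xyz',s['tcp_rot']); Q=R.inv().apply(P-s['eef_pos'])
    zt=np.percentile(Q[:,2],8); k=np.abs(Q[:,2]-zt)<5
    for _ in range(3):
        A=np.c_[Q[k][:,:2],np.ones(k.sum())]; w=np.linalg.lstsq(A,Q[k][:,2],rcond=None)[0]
        k=np.abs(Q[:,2]-np.c_[Q[:,:2],np.ones(len(Q))]@w)<2.5
    print(round(o['confidence'],2),np.round(o['bbox']),len(P),k.sum(),'slopes',w,'tool-frame top rect',cv2.minAreaRect(Q[k][:,:2].astype(np.float32)),'z top',np.median(Q[k][:,2]),P[k].mean(0))
for o in r.place_of('grooved_block','wrist')[:2]: print(o)
E
```

```text
6.85 [681.70777855 273.58796437 124.04272659] [-3.14016091 -0.52448654  2.10342528] [ 0.16  0.73  1.36  0.51  1.3  -0.57] 0.7226193610992737
0.84 [474. 332. 509. 454.] 1006 728 slopes [5.40218424e-01 6.98932676e-04 1.10669924e+02] tool-frame top rect ((-90.60768127441406, 104.25885009765625), (62.4600715637207, 17.840347290039062), 1.1888216733932495) z top 50.24843312558873 [805.00218532 268.79509902  24.34670391]
0.69 [290. 190. 363. 291.] 6355 3966 slopes [ 2.50221207e-03 -4.12231916e-03  8.12427948e+01] tool-frame top rect ((1.4611034393310547, 2.452066421508789), (60.23865509033203, 40.18202590942383), 0.22993279993534088) z top 81.23981635201874 [661.78422028 311.7636225   55.06272063]
{'location': [233.4, 326.2], 'confidence': 0.85}
{'location': [48.4, 454.6], 'confidence': 0.56}
```

View pics/wrack.png

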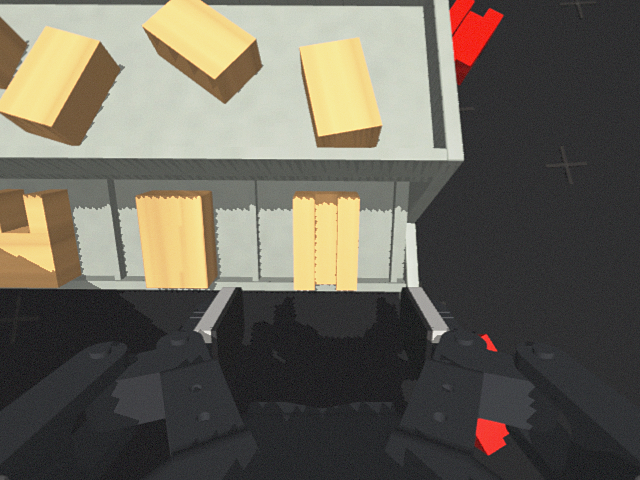

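The picture shows the grooved block at (326,240), square to the tool, with dividers at columns ~258 and ~395. I'll narrow the opening to about 52 mm, centre, and descend along the tool axis.

Call:
{"api": "move_arm", "payload": {"increments": [{"tx": 0.15, "ty": 0.25, "tz": 2, "rx": 0, "ry": 0, "rz": 0, "gripper": 0.22}, {"tx": 0, "ty": 0, "tz": 2, "rx": 0, "ry": 0, "rz": 0, "gripper": 0.22}, {"tx": 0, "ty": 0, "tz": 2, "rx": 0, "ry": 0, "rz": 0, "gripper": 0.22}, {"tx": 0, "ty": 0, "tz": 1, "rx": 0, "ry": 0, "rz": 0, "gripper": 0.22}, {"tx": 0, "ty": 0, "tz": 0.8, "rx": 0, "ry": 0, "rz": 0, "gripper": 0.22}, {"tx": 0, "ty": 0, "tz": 0.8, "rx": 0, "ry": 0, "rz": 0, "gripper": 0.22}, {"tx": 0, "ty": 0, "tz": 0.8, "rx": 0, "ry": 0, "rz": 0, "gripper": 0.22}, {"tx": 0, "ty": 0, "tz": 0.8, "rx": 0, "ry": 0, "rz": 0, "gripper": 0.22}, {"tx": 0, "ty": 0, "tz": 0, "rx": 0, "ry": 0, "rz": 0, "gripper": 0.22}]}}

```text
clock: 7.9
eef_pos: [656.7, 319.7, 35.2]
tcp_rot: [-3.14, -0.524, 2.103]
contact_force: [-0.7, 0.0, -0.2]
opening: 0.61
```

Call:
{"api": "move_arm", "payload": {"increments": [{"tx": 0, "ty": 0, "tz": 0, "rx": 0, "ry": 0, "rz": 0, "gripper": -1}, {"tx": 0, "ty": 0, "tz": 0, "rx": 0, "ry": 0, "rz": 0, "gripper": -1}, {"tx": 0, "ty": 0, "tz": 0, "rx": 0, "ry": 0, "rz": 0, "gripper": -1}, {"tx": 0, "ty": 0, "tz": 0, "rx": 0, "ry": 0, "rz": 0, "gripper": -1}, {"tx": 0, "ty": 0, "tz": 0, "rx": 0, "ry": 0, "rz": 0, "gripper": -1}, {"tx": 0, "ty": 0, "tz": 0, "rx": 0, "ry": 0, "rz": 0, "gripper": -1}], "squeeze": 40}}

```text
clock: 8.5
eef_pos: [657.7, 319.4, 36.3]
tcp_rot: [-3.142, -0.524, 2.104]
contact_force: [-0.2, -1.0, 0.8]
opening: 0.459
```

Call:
{"api": "move_arm", "payload": {"increments": [{"tx": 0, "ty": 0, "tz": -1, "rx": 0, "ry": 0, "rz": 0, "gripper": -1}, {"tx": 0, "ty": 0, "tz": -2, "rx": 0, "ry": 0, "rz": 0, "gripper": -1}, {"tx": 0, "ty": 0, "tz": -3, "rx": 0, "ry": 0, "rz": 0, "gripper": -1}, {"tx": 0, "ty": 0, "tz": -4, "rx": 0, "ry": 0, "rz": 0, "gripper": -1}, {"tx": 1.8, "ty": 0, "tz": -3.1, "rx": 0, "ry": 0, "rz": 0, "gripper": -1}, {"tx": 1.8, "ty": 0, "tz": -3.1, "rx": 0, "ry": 0, "rz": 0, "gripper": -1}, {"tx": 0.9, "ty": 0, "tz": -1.6, "rx": 0, "ry": 0, "rz": 0, "gripper": -1}, {"tx": 0, "ty": 0, "tz": 0, "rx": 0, "ry": 0, "rz": 0, "gripper": -1}]}}

```text
clock: 9.3
eef_pos: [684.9, 276.2, 217.1]
tcp_rot: [3.135, -0.522, 2.107]
contact_force: [-0.3, -0.4, 0.4]
opening: 0.461
```

```bash
cat >> h.py <<'E'
def Rdown(a): # tool y azimuth deg
    return Ro.from_euler('xyz',[np.pi,0,np.radians(a+90)])
E
python3 - <<'E'
from h import *
s=r.sense(); print(s['eef_pos'],s['opening'])
go(Rdown(78.7),[535,-139.6,160])
E
```

```text
[684.86115771 276.23014659 217.110654  ] 0.46083890722377124
shift cm [-27.21 -34.06  -9.27] after turn cm [  6.55 -43.71   5.71]
turn deg [ 12.86 -27.95 -46.97]
```

Call:
{"api": "move_arm", "payload": {"increments": [{"tx": 0, "ty": 0, "tz": 0, "rx": 1.837, "ry": -3.993, "rz": -6.71, "gripper": -1}, {"tx": 0, "ty": 0, "tz": 0, "rx": 1.837, "ry": -3.993, "rz": -6.71, "gripper": -1}, {"tx": 0, "ty": 0, "tz": 0, "rx": 1.837, "ry": -3.993, "rz": -6.71, "gripper": -1}, {"tx": 0, "ty": 0, "tz": 0, "rx": 1.837, "ry": -3.993, "rz": -6.71, "gripper": -1}, {"tx": 0, "ty": 0, "tz": 0, "rx": 1.837, "ry": -3.993, "rz": -6.71, "gripper": -1}, {"tx": 0, "ty": 0, "tz": 0, "rx": 1.837, "ry": -3.993, "rz": -6.71, "gripper": -1}, {"tx": 0, "ty": 0, "tz": 0, "rx": 1.837, "ry": -3.993, "rz": -6.71, "gripper": -1}, {"tx": 0, "ty": 0, "tz": 0, "rx": 0, "ry": 0, "rz": 0, "gripper": -1}]}}

```text
clock: 10.1
eef_pos: [681.1, 277.5, 211.3]
tcp_rot: [-3.137, -0.007, 2.949]
contact_force: [0.4, -0.5, -0.4]
opening: 0.461
```

Call:
{"api": "move_arm", "payload": {"increments": [{"tx": 0.73, "ty": -4.86, "tz": 0.2, "rx": 0, "ry": 0, "rz": 0, "gripper": -1}, {"tx": 0.73, "ty": -4.86, "tz": 0.2, "rx": 0, "ry": 0, "rz": 0, "gripper": -1}, {"tx": 0.73, "ty": -4.86, "tz": 0.2, "rx": 0, "ry": 0, "rz": 0, "gripper": -1}, {"tx": 0.73, "ty": -4.86, "tz": 0.2, "rx": 0, "ry": 0, "rz": 0, "gripper": -1}, {"tx": 0.73, "ty": -4.86, "tz": 0.2, "rx": 0, "ry": 0, "rz": 0, "gripper": -1}, {"tx": 0.73, "ty": -4.86, "tz": 0.2, "rx": 0, "ry": 0, "rz": 0, "gripper": -1}, {"tx": 0.73, "ty": -4.86, "tz": 0.2, "rx": 0, "ry": 0, "rz": 0, "gripper": -1}, {"tx": 0.73, "ty": -4.86, "tz": 0.2, "rx": 0, "ry": 0, "rz": 0, "gripper": -1}, {"tx": 0.73, "ty": -4.86, "tz": 0.2, "rx": 0, "ry": 0, "rz": 0, "gripper": -1}, {"tx": 0, "ty": 0, "tz": 0, "rx": 0, "ry": 0, "rz": 0, "gripper": -1}, {"tx": 0, "ty": 0, "tz": 0, "rx": 0, "ry": 0, "rz": 0, "gripper": -1}]}}

```text
clock: 11.2
eef_pos: [532.2, -140.9, 195.5]
tcp_rot: [-3.141, -0.008, 2.939]
contact_force: [0.3, 0.2, -0.0]
opening: 0.457
```

```bash
cat > look2.py <<'E'
from h import *
import sys
s=r.sense(); print(s['clock'],s['eef_pos'],s['tcp_rot'],s['qpos'].round(2),s['opening'])
c=cam('wrist'); im,d=r.grab_frame('wrist'); n=sys.argv[1]; save(n+'.png',im); np.savez('/tmp/'+n,im=im,d=d,K=c[0],dd=c[1],W=c[2])
for q in ['grooved_block_middle','jig_hinge','leaf_nest','leaf_bar','fixed_nest']:
    for o in r.place_of(q,'wrist')[:2]:
        u=o['location'][::-1]; z=d[int(u[1]),int(u[0])]; print(q,round(o['confidence'],2),np.round(u),pts(c,[u],z).round()[0])
E
python3 look2.py w3
```

```text
11.2 [ 532.15522713 -140.94106699  195.51752302] [-3.14077087 -0.00794633  2.93851322] [-0.26  0.28  1.82 -0.    1.05 -1.63] 0.4572747214324533
grooved_block_middle 0.89 [319. 310.] [ 531. -142.  205.]
jig_hinge 0.62 [266. 224.] [ 529. -191.   13.]
leaf_nest 0.74 [322. 224.] [ 537. -142.   24.]
leaf_bar 0.85 [420. 229.] [551. -66.  50.]
fixed_nest 0.85 [208. 226.] [ 516. -232.   41.]
fixed_nest 0.54 [562. 377.] [533. -84. 262.]
```

View pics/w3.png

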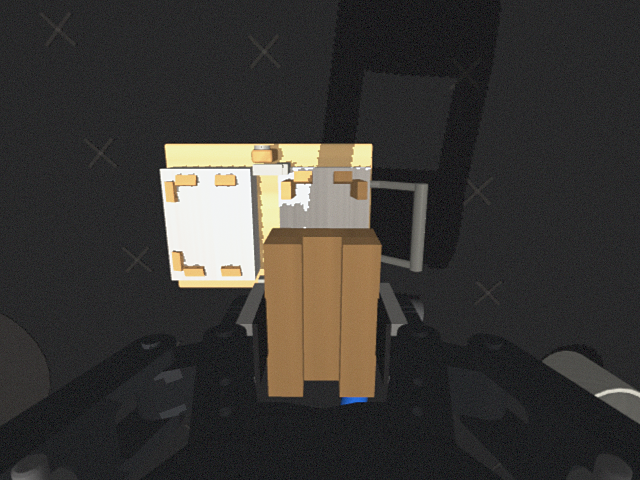

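Picture: the block is held square with its groove up at (322,312). The leaf's rear corner walls show at (303,177), (288,190), (343,177) and (360,190), the fixed pocket at (208,226), and the bar at (418,228).

```bash
python3 - <<'E'
from h import *
f=np.load('/tmp/w3.npz'); d=f['d']; c=(f['K'],f['dd'],f['W']); s=r.sense()
vv,uu=np.mgrid[130:420,150:450].reshape(2,-1); P=pts(c,np.c_[uu,vv],d[vv,uu])
a=np.radians(-11.3); X=np.array([np.cos(a),np.sin(a)]); Y=np.array([-np.sin(a),np.cos(a)])
J=np.c_[P[:,:2]@X,P[:,:2]@Y,P[:,2]]
def comps(k,nm):
    m=np.zeros((480,640),np.uint8); m[vv[k],uu[k]]=1
    n,l,st,ce=cv2.connectedComponentsWithStats(m)
    for i in range(1,n):
        if st[i,4]>15: kk=(l[vv,uu]==i)&k; print(nm,ce[i].round(),np.r_[J[kk].min(0),J[kk].max(0)].round(1))
comps((uu<245)&(P[:,2]>43.5)&(P[:,2]<52)&(vv<290),'fix')
comps((uu>275)&(uu<368)&(vv<228)&(P[:,2]>40)&(P[:,2]<52),'leaf')
k=(uu>400)&(uu<440)&(vv<290)&(P[:,2]>44)&(P[:,2]<56); print('bar',cv2.minAreaRect(P[k][:,:2].astype(np.float32)),cv2.minAreaRect(J[k][:,:2].astype(np.float32)))
k=(P[:,2]>8)&(P[:,2]<16)&(uu<370)&(vv<290); 
e=[]
for col in range(175,365,5):
    q=J[k&(uu==col)]
    if len(q): e.append(q[q[:,0].argmin()])
e=np.array(e); print('edge slope deg',np.degrees(np.polyfit(e[:,1],e[:,0],1)[0]),np.median(e[:,0]))
R=Ro.from_euler('xyz',s['tcp_rot']); Q=R.inv().apply(P-s['eef_pos'])
k=(Q[:,2]<-3)&(Q[:,2]>-30)&(uu>262)&(uu<385)&(vv>225)&(vv<400)
zt=np.percentile(Q[k][:,2],10); k&=np.abs(Q[:,2]-zt)<4
print('block in tool',cv2.minAreaRect(Q[k][:,:2].astype(np.float32)),np.median(Q[k][:,2]), 'P',P[k].mean(0),'slope',np.linalg.lstsq(np.c_[Q[k][:,:2],np.ones(k.sum())],Q[k][:,2],rcond=None)[0])
E
```

```text
fix [178. 186.] [ 510.2 -156.7   43.5  531.1 -131.1   48.1]
fix [225. 180.] [ 510.3 -117.1   43.5  518.2 -100.9   47.6]
fix [185. 266.] [ 571.5 -157.    43.5  592.6 -131.7   48.1]
fix [231. 271.] [ 584.3 -117.6   43.5  592.7 -101.    48.2]
leaf [282. 169.] [502.  -68.7  40.8 509.7 -60.   51.8]
leaf [303. 176.] [507.6 -55.4  43.  515.4 -42.1  47.6]
leaf [342. 176.] [507.8 -24.5  43.1 515.6 -11.2  47.7]
leaf [286. 190.] [515.3 -65.9  40.  529.4 -57.3  47.4]
leaf [361. 190.] [515.7  -7.7  40.  529.8   1.6  47.1]
bar ((549.9669189453125, -68.1429672241211), (13.413751602172852, 70.6358642578125), 78.768798828125) ((552.6580810546875, 40.9419059753418), (70.63585662841797, 13.413751602172852), 0.06880272179841995)
edge slope deg 0.03356745463634128 487.41070547657944
block in tool ((1.3680801391601562, -2.100332260131836), (61.160579681396484, 43.39429473876953), 0.39372265338897705) -19.985061836492765 P [ 529.32305617 -140.53696049  216.10612195] slope [ 8.16720678e-04 -6.54559431e-03 -2.00197334e+01]
```

```bash
python3 - <<'E'
from h import *
go(Rdown(78.7),[536.5,-139.7,60]); go(Rdown(78.7),[536.5,-139.7,29.5])
E
```

```text
shift cm [-0.42 -0.02 13.61] after turn cm [-0.34 -0.05 13.61]
turn deg [-0.12 -0.36  0.09]
shift cm [-4.400e-01 -1.000e-02  1.666e+01] after turn cm [-0.34 -0.05 16.66]
turn deg [-0.12 -0.36  0.09]
```

Call:
{"api": "move_arm", "payload": {"increments": [{"tx": 0, "ty": 0, "tz": 0, "rx": -0.1, "ry": -0.36, "rz": 0, "gripper": -1}, {"tx": -0.34, "ty": -0.05, "tz": 3, "rx": 0, "ry": 0, "rz": 0, "gripper": -1}, {"tx": 0, "ty": 0, "tz": 4, "rx": 0, "ry": 0, "rz": 0, "gripper": -1}, {"tx": 0, "ty": 0, "tz": 4, "rx": 0, "ry": 0, "rz": 0, "gripper": -1}, {"tx": 0, "ty": 0, "tz": 2.6, "rx": 0, "ry": 0, "rz": 0, "gripper": -1}, {"tx": 0, "ty": 0, "tz": 0, "rx": 0, "ry": 0, "rz": 0, "gripper": -1}, {"tx": 0, "ty": 0, "tz": 0, "rx": 0, "ry": 0, "rz": 0, "gripper": -1}]}}

```text
clock: 12.2
eef_pos: [536.4, -140.7, 60.6]
tcp_rot: [-3.141, -0.0, 2.945]
contact_force: [-0.2, 0.0, 0.3]
opening: 0.463
```

```bash
python3 - <<'E'
from h import *
s=r.sense(); print(s['eef_pos'],s['tcp_rot'],s['contact_force'])
go(Rdown(78.7),[536.5,-139.7,29])
E
```

```text
[ 536.40792129 -140.67186539   60.59153858] [-3.14103648e+00 -5.09037630e-07  2.94518748e+00] [-0.22522262  0.04481312  0.26041122]
shift cm [0.01 0.1  3.16] after turn cm [0.01 0.1  3.16]
turn deg [-0.03 -0.    0.05]
```

Call:
{"api": "move_arm", "payload": {"increments": [{"tx": 0, "ty": 0.08, "tz": 0.8, "rx": 0, "ry": 0, "rz": 0, "gripper": -1}, {"tx": 0, "ty": 0, "tz": 0.8, "rx": 0, "ry": 0, "rz": 0, "gripper": -1}, {"tx": 0, "ty": 0, "tz": 0.6, "rx": 0, "ry": 0, "rz": 0, "gripper": -1}, {"tx": 0, "ty": 0, "tz": 0.5, "rx": 0, "ry": 0, "rz": 0, "gripper": -1}, {"tx": 0, "ty": 0, "tz": 0.4, "rx": 0, "ry": 0, "rz": 0, "gripper": -1}, {"tx": 0, "ty": 0, "tz": 0, "rx": 0, "ry": 0, "rz": 0, "gripper": -1}, {"tx": 0, "ty": 0, "tz": 0, "rx": 0, "ry": 0, "rz": 0, "gripper": -1}]}}

```text
clock: 12.9
eef_pos: [536.3, -140.2, 29.2]
tcp_rot: [-3.141, 0.0, 2.945]
contact_force: [-0.3, 0.5, 0.0]
opening: 0.46
```

Call:
{"api": "move_arm", "payload": {"increments": [{"tx": 0, "ty": 0, "tz": 0.1, "rx": 0, "ry": 0, "rz": 0, "gripper": -1}, {"tx": 0, "ty": 0, "tz": 0.05, "rx": 0, "ry": 0, "rz": 0, "gripper": -1}, {"tx": 0, "ty": 0, "tz": 0, "rx": 0, "ry": 0, "rz": 0, "gripper": -1}]}}

```text
clock: 13.2
eef_pos: [536.5, -140.3, 27.9]
tcp_rot: [-3.141, 0.001, 2.945]
contact_force: [0.4, 0.3, -0.8]
opening: 0.458
```

Call:
{"api": "move_arm", "payload": {"increments": [{"tx": 0, "ty": 0, "tz": 0, "rx": 0, "ry": 0, "rz": 0, "gripper": 0.0}, {"tx": 0, "ty": 0, "tz": 0, "rx": 0, "ry": 0, "rz": 0, "gripper": 0.2}, {"tx": 0, "ty": 0, "tz": 0, "rx": 0, "ry": 0, "rz": 0, "gripper": 0.3}, {"tx": 0, "ty": 0, "tz": 0, "rx": 0, "ry": 0, "rz": 0, "gripper": 0.3}, {"tx": 0, "ty": 0, "tz": -1, "rx": 0, "ry": 0, "rz": 0, "gripper": 0.3}, {"tx": 0, "ty": 0, "tz": -2, "rx": 0, "ry": 0, "rz": 0, "gripper": 0.3}, {"tx": 0, "ty": 0, "tz": -4, "rx": 0, "ry": 0, "rz": 0, "gripper": 0.3}, {"tx": 0, "ty": 0, "tz": -4, "rx": 0, "ry": 0, "rz": 0, "gripper": 0.3}, {"tx": 0, "ty": 0, "tz": -4, "rx": 0, "ry": 0, "rz": 0, "gripper": 0.3}, {"tx": 0, "ty": 0, "tz": 0, "rx": 0, "ry": 0, "rz": 0, "gripper": 0.3}, {"tx": 0, "ty": 0, "tz": 0, "rx": 0, "ry": 0, "rz": 0, "gripper": 0.3}]}}

```text
clock: 14.3
eef_pos: [536.8, -140.3, 179.2]
tcp_rot: [-3.141, 0.003, 2.945]
contact_force: [-0.1, -0.4, -0.2]
opening: 0.652
```

```bash
python3 look2.py w4; python3 - <<'E'
from h import *
f=np.load('/tmp/w4.npz'); d=f['d']; c=(f['K'],f['dd'],f['W'])
vv,uu=np.mgrid[130:300,150:460].reshape(2,-1); P=pts(c,np.c_[uu,vv],d[vv,uu])
a=np.radians(-11.3); X=np.array([np.cos(a),np.sin(a)]); Y=np.array([-np.sin(a),np.cos(a)])
J=np.c_[P[:,:2]@X-552.1,P[:,:2]@Y+32.6,P[:,2]]
k=(np.abs(J[:,0])<29)&(np.abs(J[:,1])<17)&(P[:,2]>20)&(P[:,2]<70)
for lo,hi in[(34,42),(42,46),(46,50),(50,60)]:
    q=J[k&(P[:,2]>=lo)&(P[:,2]<hi)]; print(lo,hi,len(q))
k=(np.abs(J[:,0])<31.5)&(np.abs(J[:,1])<22)&(P[:,2]>44)&(P[:,2]<54); q=J[k]
w=np.linalg.lstsq(np.c_[q[:,:2],np.ones(len(q))],q[:,2],rcond=None)[0]; print('top plane',w, q.min(0),q.max(0))
k=(J[:,1]>65)&(J[:,1]<90)&(np.abs(J[:,0])<28)&(P[:,2]>44)&(P[:,2]<56); print('bar',cv2.minAreaRect(J[k][:,:2].astype(np.float32)))
E
```

```text
14.3 [ 536.83649713 -140.25444022  179.18015347] [-3.14076549e+00  3.07941268e-03  2.94471936e+00] [-0.26  0.3   1.84 -0.    1.   -1.63] 0.6517913409409894
grooved_block_middle 0.6 [321. 223.] [ 535. -140.   39.]
jig_hinge 0.87 [260. 221.] [ 529. -192.   12.]
leaf_bar 0.85 [423. 225.] [549. -66.  51.]
fixed_nest 0.71 [199. 224.] [ 517. -232.   41.]
34 42 1347
42 46 10
46 50 2041
50 60 13
top plane [4.86440594e-04 6.00001356e-04 4.82708298e+01] [-29.65587819 -20.28366525  44.04126252] [30.8190208  20.23336714 50.53190915]
bar ((0.09918212890625, 74.99647521972656), (10.203025817871094, 55.777427673339844), 89.83172607421875)
```

View pics/w4.png

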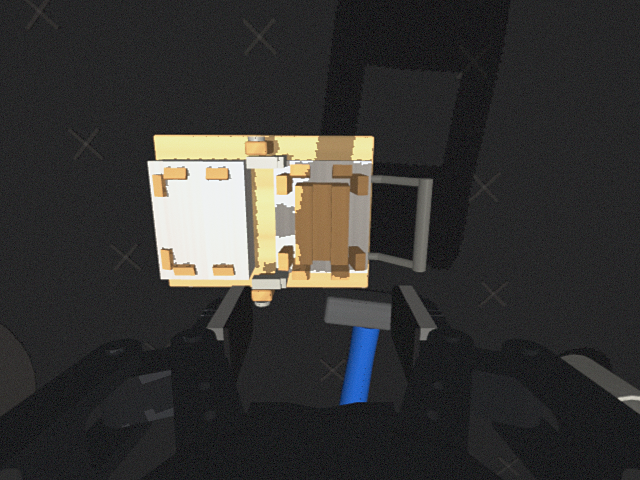

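Picture: the block lies in the leaf pocket at (322,223), with flat top at 48.3 mm, centred within 1 mm, groove up. The bar is at column 423, rows 180-270. Now I'll go to the bar.

```bash
python3 - <<'E'
from h import *
go(Rdown(78.7),[549.8,-66,60])
E
```

```text
shift cm [ 0.03  7.53 11.65] after turn cm [ 0.06  7.53 11.65]
turn deg [-0.03 -0.11  0.02]
```

Call:
{"api": "move_arm", "payload": {"increments": [{"tx": 0.03, "ty": 3.76, "tz": 0, "rx": 0, "ry": -0.12, "rz": 0, "gripper": -0.25}, {"tx": 0, "ty": 3.76, "tz": 2, "rx": 0, "ry": 0, "rz": 0, "gripper": -0.25}, {"tx": 0, "ty": 0, "tz": 3, "rx": 0, "ry": 0, "rz": 0, "gripper": -0.25}, {"tx": 0, "ty": 0, "tz": 3.5, "rx": 0, "ry": 0, "rz": 0, "gripper": -0.25}, {"tx": 0, "ty": 0, "tz": 3.1, "rx": 0, "ry": 0, "rz": 0, "gripper": -0.25}, {"tx": 0, "ty": 0, "tz": 0, "rx": 0, "ry": 0, "rz": 0, "gripper": -0.25}, {"tx": 0, "ty": 0, "tz": 0, "rx": 0, "ry": 0, "rz": 0, "gripper": -0.25}]}}

```text
clock: 15.3
eef_pos: [550.6, -66.4, 61.4]
tcp_rot: [-3.141, 0.001, 2.945]
contact_force: [0.4, -0.1, 0.5]
opening: 0.377
```

```bash
python3 - <<'E'
from h import *
f=cam('wrist'); im,d=r.grab_frame('wrist'); s=r.sense()
vv,uu=np.mgrid[0:480,0:640].reshape(2,-1); P=pts(f,np.c_[uu,vv],d[vv,uu])
R=Ro.from_euler('xyz',s['tcp_rot']); Q=R.inv().apply(P-s['eef_pos'])
k=(P[:,2]>45)&(P[:,2]<56)&(np.abs(Q[:,1])<14)&(Q[:,0]>-40)&(Q[:,0]<34)
print(k.sum(),cv2.minAreaRect(Q[k][:,:2].astype(np.float32)),P[k][:,2].max())
print(s['eef_pos']); go(Rdown(78.7),[549.8,-66,27]); save('w5.png',im)
E
```

```text
3208 ((-0.3147773742675781, -0.8733630180358887), (68.62057495117188, 11.468022346496582), 0.11692750453948975) 53.33019145242403
[551.52781911 -66.54775741  62.44359549]
shift cm [0.19 0.02 3.54] after turn cm [0.18 0.02 3.54]
turn deg [-0.04  0.16  0.01]
```

Call:
{"api": "move_arm", "payload": {"increments": [{"tx": 0, "ty": -0.06, "tz": 1.2, "rx": 0, "ry": 0, "rz": 0, "gripper": -0.25}, {"tx": 0, "ty": 0, "tz": 1.2, "rx": 0, "ry": 0, "rz": 0, "gripper": -0.25}, {"tx": 0, "ty": 0, "tz": 1.05, "rx": 0, "ry": 0, "rz": 0, "gripper": -0.25}, {"tx": 0, "ty": 0, "tz": 0, "rx": 0, "ry": 0, "rz": 0, "gripper": -0.25}, {"tx": 0, "ty": 0, "tz": 0, "rx": 0, "ry": 0, "rz": 0, "gripper": -1}, {"tx": 0, "ty": 0, "tz": 0, "rx": 0, "ry": 0, "rz": 0, "gripper": -1}, {"tx": 0, "ty": 0, "tz": 0, "rx": 0, "ry": 0, "rz": 0, "gripper": -1}, {"tx": 0, "ty": 0, "tz": 0, "rx": 0, "ry": 0, "rz": 0, "gripper": -1}, {"tx": 0, "ty": 0, "tz": 0, "rx": 0, "ry": 0, "rz": 0, "gripper": -1}], "squeeze": 35}}

```text
clock: 16.25
eef_pos: [551.1, -66.5, 27.4]
tcp_rot: [3.141, 0.003, 2.944]
contact_force: [1.6, 5.0, -2.8]
opening: 0.105
```

Call:
{"api": "move_arm", "payload": {"increments": [{"tx": 0, "ty": -0.04, "tz": -1.59, "rx": 0, "ry": 0, "rz": 0, "gripper": -1}, {"tx": 0, "ty": -0.31, "tz": -1.57, "rx": 0, "ry": 0, "rz": 0, "gripper": -1}, {"tx": 0, "ty": -0.51, "tz": -1.51, "rx": 0, "ry": 0, "rz": 0, "gripper": -1}, {"tx": 0, "ty": -0.71, "tz": -1.43, "rx": 0, "ry": 0, "rz": 0, "gripper": -1}, {"tx": 0, "ty": 0, "tz": 0, "rx": 0, "ry": 0, "rz": 0, "gripper": -1}]}}

```text
clock: 16.75
eef_pos: [547.9, -82.3, 90.1]
tcp_rot: [3.141, 0.003, 2.944]
contact_force: [-1.1, 6.8, 3.5]
opening: 0.101
```

Call:
{"api": "move_arm", "payload": {"increments": [{"tx": 0, "ty": -0.87, "tz": -1.33, "rx": 0, "ry": 0, "rz": 0, "gripper": -1}, {"tx": 0, "ty": -1.05, "tz": -1.2, "rx": 0, "ry": 0, "rz": 0, "gripper": -1}, {"tx": 0, "ty": -1.2, "tz": -1.05, "rx": 0, "ry": 0, "rz": 0, "gripper": -1}, {"tx": 0, "ty": -1.33, "tz": -0.89, "rx": 0, "ry": 0, "rz": 0, "gripper": -1}, {"tx": 0, "ty": -1.43, "tz": -0.71, "rx": 0, "ry": 0, "rz": 0, "gripper": -1}, {"tx": 0, "ty": -1.51, "tz": -0.51, "rx": 0, "ry": 0, "rz": 0, "gripper": -1}, {"tx": 0, "ty": -1.56, "tz": -0.31, "rx": 0, "ry": 0, "rz": 0, "gripper": -1}, {"tx": 0, "ty": -1.59, "tz": -0.1, "rx": 0, "ry": 0, "rz": 0, "gripper": -1}]}}

```text
clock: 17.55
eef_pos: [527.1, -185.5, 151.1]
tcp_rot: [3.141, 0.004, 2.945]
contact_force: [0.7, 3.9, 1.3]
opening: 0.098
```

Call:
{"api": "move_arm", "payload": {"increments": [{"tx": 0, "ty": -1.06, "tz": 0.05, "rx": 0, "ry": 0, "rz": 0, "gripper": -1}, {"tx": 0, "ty": -1.06, "tz": 0.14, "rx": 0, "ry": 0, "rz": 0, "gripper": -1}, {"tx": 0, "ty": -1.04, "tz": 0.23, "rx": 0, "ry": 0, "rz": 0, "gripper": -1}, {"tx": 0, "ty": -1.02, "tz": 0.32, "rx": 0, "ry": 0, "rz": 0, "gripper": -1}, {"tx": 0, "ty": -0.98, "tz": 0.41, "rx": 0, "ry": 0, "rz": 0, "gripper": -1}, {"tx": 0, "ty": -0.94, "tz": 0.49, "rx": 0, "ry": 0, "rz": 0, "gripper": -1}, {"tx": 0, "ty": -0.9, "tz": 0.57, "rx": 0, "ry": 0, "rz": 0, "gripper": -1}, {"tx": 0, "ty": -0.84, "tz": 0.65, "rx": 0, "ry": 0, "rz": 0, "gripper": -1}, {"tx": 0, "ty": -0.79, "tz": 0.72, "rx": 0, "ry": 0, "rz": 0, "gripper": -1}, {"tx": 0, "ty": -0.72, "tz": 0.79, "rx": 0, "ry": 0, "rz": 0, "gripper": -1}, {"tx": 0, "ty": -0.65, "tz": 0.84, "rx": 0, "ry": 0, "rz": 0, "gripper": -1}, {"tx": 0, "ty": -0.57, "tz": 0.9, "rx": 0, "ry": 0, "rz": 0, "gripper": -1}]}}

```text
clock: 18.75
eef_pos: [506.0, -289.8, 87.3]
tcp_rot: [-3.141, 0.002, 2.945]
contact_force: [-3.4, 3.0, 1.6]
opening: 0.098
```

Call:
{"api": "move_arm", "payload": {"increments": [{"tx": 0, "ty": -0.49, "tz": 0.94, "rx": 0, "ry": 0, "rz": 0, "gripper": -1}, {"tx": 0, "ty": -0.41, "tz": 0.98, "rx": 0, "ry": 0, "rz": 0, "gripper": -1}, {"tx": 0, "ty": -0.32, "tz": 1.02, "rx": 0, "ry": 0, "rz": 0, "gripper": -1}, {"tx": 0, "ty": -0.23, "tz": 1.04, "rx": 0, "ry": 0, "rz": 0, "gripper": -1}, {"tx": 0, "ty": -0.14, "tz": 1.05, "rx": 0, "ry": 0, "rz": 0, "gripper": -1}, {"tx": 0, "ty": -0.05, "tz": 0.9, "rx": 0, "ry": 0, "rz": 0, "gripper": -1}, {"tx": 0, "ty": 0, "tz": 0, "rx": 0, "ry": 0, "rz": 0, "gripper": -1}, {"tx": 0, "ty": 0, "tz": 0, "rx": 0, "ry": 0, "rz": 0, "gripper": -1}]}}

```text
clock: 19.55
eef_pos: [503.0, -305.6, 28.4]
tcp_rot: [-3.141, 0.001, 2.945]
contact_force: [-3.1, -0.5, -2.6]
opening: 0.098
```

Call:
{"api": "move_arm", "payload": {"increments": [{"tx": 0, "ty": 0, "tz": 0.1, "rx": 0, "ry": 0, "rz": 0, "gripper": -1}, {"tx": 0, "ty": 0, "tz": 0.1, "rx": 0, "ry": 0, "rz": 0, "gripper": -1}, {"tx": 0, "ty": 0, "tz": 0, "rx": 0, "ry": 0, "rz": 0, "gripper": -1}, {"tx": 0, "ty": 0, "tz": 0, "rx": 0, "ry": 0, "rz": 0, "gripper": -1}]}}

```text
clock: 19.95
eef_pos: [503.0, -305.6, 27.3]
tcp_rot: [-3.141, 0.002, 2.945]
contact_force: [-4.4, -0.0, -0.5]
opening: 0.099
```

Call:
{"api": "move_arm", "payload": {"increments": [{"tx": 0, "ty": 0, "tz": 0.15, "rx": 0, "ry": 0, "rz": 0, "gripper": -1}, {"tx": 0, "ty": 0, "tz": 0, "rx": 0, "ry": 0, "rz": 0, "gripper": -1}, {"tx": 0, "ty": 0, "tz": 0, "rx": 0, "ry": 0, "rz": 0, "gripper": -1}]}}

```text
clock: 20.25
eef_pos: [503.1, -305.7, 26.1]
tcp_rot: [-3.141, 0.002, 2.945]
contact_force: [-5.8, -0.2, 4.4]
opening: 0.094
```

```bash
python3 - <<'E'
from h import *
c=cam('wrist'); im,d=r.grab_frame('wrist'); save('w6.png',im); s=r.sense(); print(s['eef_pos'],s['contact_force'])
S,_=r.grab_frame('side'); save('side6.png',cv2.resize(S[280:460,270:470],(800,720))[:600])
vv,uu=np.mgrid[0:480,0:640].reshape(2,-1); P=pts(c,np.c_[uu,vv],d[vv,uu])
a=np.radians(-11.3); X=np.array([np.cos(a),np.sin(a)]); Y=np.array([-np.sin(a),np.cos(a)])
J=np.c_[P[:,:2]@X-552.1,P[:,:2]@Y+124.6,P[:,2]]
k=(np.abs(J[:,0])<38)&(np.abs(J[:,1])<36)&(P[:,2]>40)&(P[:,2]<110)
for _ in range(3):
    w=np.linalg.lstsq(np.c_[J[k][:,:2],np.ones(k.sum())],J[k][:,2],rcond=None)[0]
    k&=np.abs(J[:,2]-np.c_[J[:,:2],np.ones(len(J))]@w)<4
print('leaf back plane',k.sum(),w)
E
```

```text
[ 503.0557809  -305.62947268   26.12302539] [-6.83237173 -0.33033788  3.87915959]
leaf back plane 16452 [ 1.12439429e-02 -1.18733892e-02  7.64777689e+01]
```

View pics/side6.png

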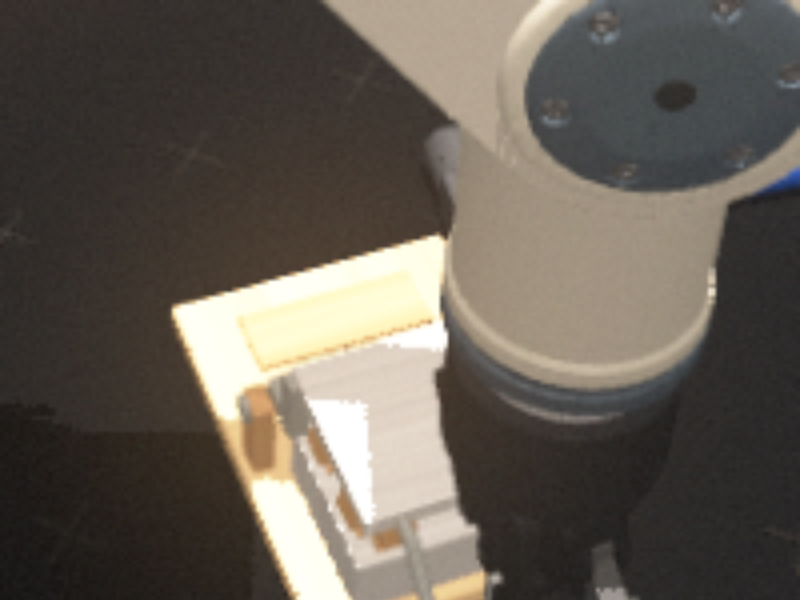

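The side picture shows the leaf lying over the fixed pocket at (400,440) in the crop. Its back is level within ~0.02 rad, so it is closed. Next I'll swing it open.

Call:
{"api": "move_arm", "payload": {"increments": [{"tx": 0, "ty": 0.0, "tz": -0.4, "rx": 0, "ry": 0, "rz": 0, "gripper": -1}, {"tx": 0, "ty": 0.05, "tz": -0.8, "rx": 0, "ry": 0, "rz": 0, "gripper": -1}, {"tx": 0, "ty": 0.14, "tz": -1.05, "rx": 0, "ry": 0, "rz": 0, "gripper": -1}, {"tx": 0, "ty": 0.23, "tz": -1.04, "rx": 0, "ry": 0, "rz": 0, "gripper": -1}, {"tx": 0, "ty": 0.32, "tz": -1.02, "rx": 0, "ry": 0, "rz": 0, "gripper": -1}, {"tx": 0, "ty": 0.41, "tz": -0.98, "rx": 0, "ry": 0, "rz": 0, "gripper": -1}, {"tx": 0, "ty": 0.49, "tz": -0.94, "rx": 0, "ry": 0, "rz": 0, "gripper": -1}, {"tx": 0, "ty": 0.57, "tz": -0.9, "rx": 0, "ry": 0, "rz": 0, "gripper": -1}, {"tx": 0, "ty": 0.65, "tz": -0.84, "rx": 0, "ry": 0, "rz": 0, "gripper": -1}, {"tx": 0, "ty": 0.72, "tz": -0.79, "rx": 0, "ry": 0, "rz": 0, "gripper": -1}, {"tx": 0, "ty": 0.79, "tz": -0.72, "rx": 0, "ry": 0, "rz": 0, "gripper": -1}, {"tx": 0, "ty": 0.84, "tz": -0.65, "rx": 0, "ry": 0, "rz": 0, "gripper": -1}]}}

```text
clock: 21.55
eef_pos: [513.4, -255.8, 129.1]
tcp_rot: [-3.138, 0.004, 2.946]
contact_force: [-9.9, -8.8, 7.0]
opening: 0.101
```

Call:
{"api": "move_arm", "payload": {"increments": [{"tx": 0, "ty": 0.9, "tz": -0.57, "rx": 0, "ry": 0, "rz": 0, "gripper": -1}, {"tx": 0, "ty": 0.94, "tz": -0.49, "rx": 0, "ry": 0, "rz": 0, "gripper": -1}, {"tx": 0, "ty": 0.98, "tz": -0.41, "rx": 0, "ry": 0, "rz": 0, "gripper": -1}, {"tx": 0, "ty": 1.02, "tz": -0.32, "rx": 0, "ry": 0, "rz": 0, "gripper": -1}, {"tx": 0, "ty": 1.04, "tz": -0.23, "rx": 0, "ry": 0, "rz": 0, "gripper": -1}, {"tx": 0, "ty": 1.06, "tz": -0.14, "rx": 0, "ry": 0, "rz": 0, "gripper": -1}, {"tx": 0, "ty": 1.06, "tz": -0.05, "rx": 0, "ry": 0, "rz": 0, "gripper": -1}]}}

```text
clock: 22.25
eef_pos: [528.3, -185.9, 150.9]
tcp_rot: [-3.14, 0.006, 2.945]
contact_force: [-2.6, -3.3, 2.0]
opening: 0.098
```

Upright again with low forces, so I'll continue to fully open.

Call:
{"api": "move_arm", "payload": {"increments": [{"tx": 0, "ty": 1.59, "tz": 0.1, "rx": 0, "ry": 0, "rz": 0, "gripper": -1}, {"tx": 0, "ty": 1.56, "tz": 0.31, "rx": 0, "ry": 0, "rz": 0, "gripper": -1}, {"tx": 0, "ty": 1.51, "tz": 0.51, "rx": 0, "ry": 0, "rz": 0, "gripper": -1}, {"tx": 0, "ty": 1.43, "tz": 0.71, "rx": 0, "ry": 0, "rz": 0, "gripper": -1}, {"tx": 0, "ty": 1.33, "tz": 0.89, "rx": 0, "ry": 0, "rz": 0, "gripper": -1}, {"tx": 0, "ty": 1.2, "tz": 1.05, "rx": 0, "ry": 0, "rz": 0, "gripper": -1}, {"tx": 0, "ty": 1.05, "tz": 1.2, "rx": 0, "ry": 0, "rz": 0, "gripper": -1}, {"tx": 0, "ty": 0.88, "tz": 1.33, "rx": 0, "ry": 0, "rz": 0, "gripper": -1}, {"tx": 0, "ty": 0.71, "tz": 1.43, "rx": 0, "ry": 0, "rz": 0, "gripper": -1}, {"tx": 0, "ty": 0.51, "tz": 1.51, "rx": 0, "ry": 0, "rz": 0, "gripper": -1}, {"tx": 0, "ty": 0.31, "tz": 1.57, "rx": 0, "ry": 0, "rz": 0, "gripper": -1}, {"tx": 0, "ty": 0.1, "tz": 1.4, "rx": 0, "ry": 0, "rz": 0, "gripper": -1}]}}

```text
clock: 23.45
eef_pos: [552.3, -66.4, 27.9]
tcp_rot: [-3.14, 0.005, 2.946]
contact_force: [-9.5, -13.8, 70.4]
opening: 0.102
```

Call:
{"api": "move_arm", "payload": {"increments": [{"tx": 0, "ty": 0, "tz": 0.2, "rx": 0, "ry": 0, "rz": 0, "gripper": -1}, {"tx": 0, "ty": 0, "tz": 0, "rx": 0, "ry": 0, "rz": 0, "gripper": -1}, {"tx": 0, "ty": 0, "tz": 0, "rx": 0, "ry": 0, "rz": 0, "gripper": -1}]}}

```text
clock: 23.75
eef_pos: [552.4, -66.5, 27.0]
tcp_rot: [-3.14, 0.005, 2.945]
contact_force: [1.3, -8.7, 10.7]
opening: 0.096
```

Call:
{"api": "move_arm", "payload": {"increments": [{"tx": 0, "ty": 0, "tz": 0, "rx": 0, "ry": 0, "rz": 0, "gripper": -0.6}, {"tx": 0, "ty": 0, "tz": 0, "rx": 0, "ry": 0, "rz": 0, "gripper": -0.3}, {"tx": 0, "ty": 0, "tz": 0, "rx": 0, "ry": 0, "rz": 0, "gripper": -0.3}, {"tx": 0, "ty": 0, "tz": -0.5, "rx": 0, "ry": 0, "rz": 0, "gripper": -0.3}, {"tx": 0, "ty": 0, "tz": -1.5, "rx": 0, "ry": 0, "rz": 0, "gripper": -0.3}, {"tx": 0, "ty": 0, "tz": -4, "rx": 0, "ry": 0, "rz": 0, "gripper": -0.3}, {"tx": 0, "ty": 0, "tz": -5, "rx": 0, "ry": 0, "rz": 0, "gripper": -0.3}, {"tx": 0, "ty": -3, "tz": -5, "rx": 0, "ry": 0, "rz": 0, "gripper": -0.3}, {"tx": 0, "ty": -4, "tz": -3, "rx": 0, "ry": 0, "rz": 0, "gripper": -0.3}, {"tx": 0, "ty": -4, "tz": 0, "rx": 0, "ry": 0, "rz": 0, "gripper": -0.3}, {"tx": 0, "ty": 0, "tz": 0, "rx": 0, "ry": 0, "rz": 0, "gripper": -0.3}, {"tx": 0, "ty": 0, "tz": 0, "rx": 0, "ry": 0, "rz": 0, "gripper": -0.3}]}}

```text
clock: 24.95
eef_pos: [529.7, -170.4, 210.6]
tcp_rot: [-3.141, 0.003, 2.943]
contact_force: [0.4, 0.3, -0.5]
opening: 0.351
```

```bash
python3 - <<'E'
from h import *
c=cam('wrist'); im,d=r.grab_frame('wrist'); save('w7.png',im); s=r.sense(); print(s['clock'],s['eef_pos'],s['contact_force'])
vv,uu=np.mgrid[0:480,0:640].reshape(2,-1); P=pts(c,np.c_[uu,vv],d[vv,uu])
a=np.radians(-11.3); X=np.array([np.cos(a),np.sin(a)]); Y=np.array([-np.sin(a),np.cos(a)])
for nm,v0,lo,hi in [('block',124.6,60,72),('leaf floor',32.6,20,40)]:
    J=np.c_[P[:,:2]@X-552.1,P[:,:2]@Y+v0,P[:,2]]
    k=(np.abs(J[:,0])<(45 if lo==60 else 28))&(np.abs(J[:,1])<(40 if lo==60 else 18))&(P[:,2]>lo)&(P[:,2]<hi)
    w=np.linalg.lstsq(np.c_[J[k][:,:2],np.ones(k.sum())],J[k][:,2],rcond=None)[0]
    print(nm,k.sum(),w,cv2.minAreaRect(J[k][:,:2].astype(np.float32)))
E
```

```text
25.0 [ 529.74086732 -169.55238809  210.06611151] [-0.01891198  0.62425454  0.68764405]
block 3932 [ 3.09994788e-03 -6.23356707e-03  6.52667193e+01] ((0.24507904052734375, 2.1079864501953125), (40.54179763793945, 60.54790115356445), 89.72467041015625)
leaf floor 2493 [-6.74878567e-04  6.16764181e-04  2.43188593e+01] ((0.1400299072265625, 0.015703201293945312), (35.93809127807617, 55.56480026245117), 89.9107437133789)
```

View pics/w7.png

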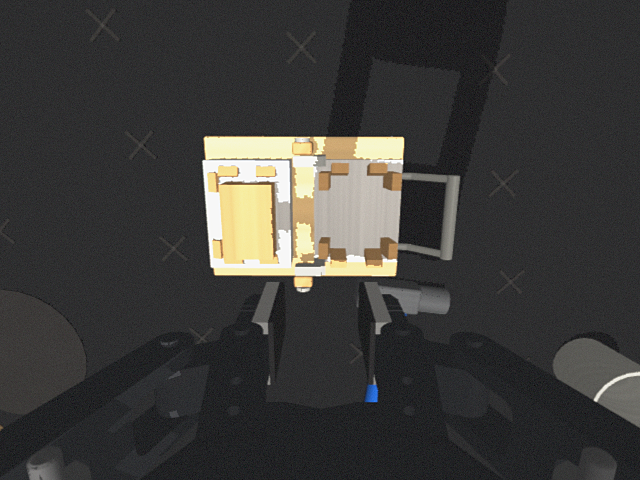

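```bash
python3 -c "
from rig import r
print(r.sign_off())"
```

```text
the job is handed in; nothing more can be done
None
```

I turned the block over as asked and handed the job in at about 25 s. I took it from the rack, laid it groove up in the leaf's pocket, and swung the leaf fully over and back open by its bar. Then I let go.

**Last checks, from the wrist camera:**
- **Block:** it lies in the fixed pocket with the ungrooved face up. Its centre is 0.2 mm (x) and 2.1 mm (y) from my estimate of the pocket centre. Its top is at 65.3 mm, against 65 mm expected, and it is tilted less than 0.01 rad.
- **Leaf:** it is open and flat, with its floor at 24.3 mm.
- **Gripper:** it hangs clear of everything, with contact force around zero.
- **While closed:** the back of the leaf measured level to about 0.02 rad, so I took it as fully closed.

**Problems on the way:**
- My first three move calls were refused because I left fields out of the rows, and nothing moved.
- The wrist force briefly reached 70 N when the leaf met its open stop (the limit is 120 N).

I did not measure whether the hammer, the tin or the other blocks moved. I saw no sign of it, and the hammer's head still lies beside the jig in the last picture.

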